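# Walk a heavy heatsink round to the mill's fence

## Task

The heavy finned heatsink on the bed of the desktop milling machine must be squared up for drilling. Without gripping it, walk it round on the bed by pushing at its corners with the fingers, until its flat back (the side without fins) sits flush against the blue fence bar with neither end sticking out past the bar, then take the hand away. Never lift or tip the heatsink, and leave the two hold-down clamps and the solder reel where they are.

Things in the scene. Friction and masses are not known exactly. Their poses are not given: they have to be found in the camera images.
- cnc: desktop mill, 0.42 m (x) by 0.8 m (y), fixed, place and yaw varying a little. Origin on the bench under the centre of its flat aluminium bed (300 mm in x, 400 mm in y, top 75 mm above the bench; the slots are only marks and do not catch). The black portal with the spindle stands past the bed's +y end, 285 mm or more from the origin, 395 mm high
- fence: blue bar bolted to the bed, along the bed's length: 180 mm long (y, +-90 mm), 18 mm thick, 22 mm high, two screw heads 6 mm higher. Origin on the bed at the middle of the lower edge of its front face. Its x axis points from that face into the bar, away from the heatsink: things in front of the fence have negative x
- heatsink: loose black heatsink, 0.6 to 0.95 kg, 90 (x) by 120 (y) by 50 mm high, too wide to grip; a comb from above: solid back 18 mm thick, its bare flat face at x = +45; 11 fins along x with 7 mm gaps, tips at x = -45. Origin: underside, centre of the outline; balance point 10 mm from it towards the back. Starts turned 0.7 to 1.5 rad anticlockwise from its final way round (its +x along the fence's +x)
- back_left (a point): end of the heatsink's flat back face at heatsink x = +45, y = +60, z = 11 mm
- back_right (a point): end of the heatsink's flat back face at heatsink x = +45, y = -60, z = 11 mm
- clamp_a: loose hold-down clamp lying near the bed's -y end: steel strap 75 (x) x 24 (y) x 10 mm with a stud and orange knob, 40 mm high in all; origin at the centre of the underside. Leave alone
- clamp_b: the like clamp near the bed's +y end. Leave alone
- solder_reel: loose reel of solder with red flanges, 54 mm across, 45 mm high, standing on the bench beside the machine; origin at the centre of the underside. Leave alone
Mind the look-alikes: they are no part of the job. Of the things that look like the heatsink, the larger one is meant.

How it is judged:
At the end, for the whole second after the job is handed in: Both ends of the heatsink's flat back lie within 3 mm of the plane of the fence's front face and no more than 3 mm beyond the bar's ends; the heatsink stands upright on the bed, at rest (x of back_left in the frame of fence between -0.003 and 0.003 m and y of back_left in the frame of fence between -0.093 and 0.093 m and x of back_right in the frame of fence between -0.003 and 0.003 m and y of back_right in the frame of fence between -0.093 and 0.093 m and height (world z) of heatsink between 0.072 and 0.078 m and angle between heatsink's own z axis and vertical below 0.04 rad and linear speed of heatsink below 0.01 m/s); the robot touches nothing.
It fails at once if the heatsink is lifted (10 mm) or tipped (0.15 rad) (height (world z) of heatsink above 0.085 m or angle between heatsink's own z axis and vertical above 0.15 rad).
It fails at once if the clamp a is disturbed (moved 10 mm or tipped) (distance of clamp_a from where it was at the start of the episode above 0.01 m or angle between clamp_a's own z axis and vertical above 0.3 rad).
It fails at once if the clamp b is disturbed (moved 10 mm or tipped) (distance of clamp_b from where it was at the start of the episode above 0.01 m or angle between clamp_b's own z axis and vertical above 0.3 rad).
It fails at once if the solder reel is disturbed (moved 10 mm or tipped) (distance of solder_reel from where it was at the start of the episode above 0.01 m or angle between solder_reel's own z axis and vertical above 0.3 rad).
It also fails if it takes over 72 s, if anything falls off the work surface, if the arm or the gripper's body presses on something with over 40 N, if the wrist force passes 120 N, or if a joint passes its speed limit or range.

## Robot

A 6-joint arm with a two-finger parallel gripper is mounted at the origin on the work surface. World frame = base frame: x ahead of the robot, y to its left, z up, the work surface at z = 0. Lengths are in m, angles in rad, forces in N, time in s.
With the tool pointing down it reaches from about 0.325 to 0.925 m from the base axis. Payload 3.1 kg.
Tool frame: the origin (TCP) lies between the finger pads; the fingertips stand 14 mm ahead of it and the grasp point (between the pads) lies 5 mm behind it (arm.finger_overhang is the z of the fingertips in the tool frame, in m); z points along the fingers, y is the line along which they close (so a half turn about z gives the same grasp; the last joint's range is limited). The gripper opens to 85 mm and grips with 20 to 120 N. Pads are 22 mm wide; open, the fingers measure 114 mm over their backs; the gripper's body (76 mm by 85 mm) begins 54 mm behind the grasp point. The pads swing forward as they close: fully open they stand 13 mm farther back than shut.
Start: joints at [-1.332, 0.217, 1.613, -0, 1.311, -0.112], TCP at [0.215, -0.587, 0.245] pointing down, gripper open.
Joint ranges: [-2.75, 2.75], [-0.78, 2.1], [0.31, 2.55], [-1.13, 4.27], [0.13, 2.63], [-2.58, 2.58]. Speed limits (rad/s): [2.79, 2.79, 3.14, 3.14, 3.14, 3.14].

## Interface

Orientations are given as a unit quaternion [w, x, y, z].
In Python, from rig import arm, jaws, solver, telemetry, capture, ticket gives the robot as it stands. Calls block until the motion is done:
- arm.movep(position, orientation): joint-space move of the TCP to a pose.
- arm.movel(position, attitude=None, vel=0.15, force_limit=None): straight line of the TCP; attitude=None keeps the orientation; vel is the mean speed in m/s. With force_limit (N) it stops when the force on the tool has changed by that much, and returns True; else False.
- arm.move_joints(angles): joint-space move.
- jaws.command_gripper(opening, force=None): finger opening in m; force is the grip in N (None keeps the last); returns when the fingers have stopped.
- arm.dwell(seconds).
- solver.inverse_kinematics(position, orientation): joint angles nearest the present ones, or None.
- telemetry.read_state(): the state.
- capture(name): name is "scene" or "side" or "wrist"; returns a dict with "pixels" (420x560x3 uint8, blue, green, red), "camera_matrix" (3x3 intrinsics, pixels), "R" (3x3) and "t" (3): a world point X has camera coordinates R X + t. Camera axes: x right, y down, z forward; pixel columns grow to the right and rows downward; lengths in m; the calibration is good to about 2 mm. The wrist camera is an equidistant fisheye: a pixel r from the principal point sees the ray r / f radians off the axis. A picture is of the moment at which its call begins. There is no depth.
A pose or a line that the arm cannot do raises arm.Unreachable and nothing moves.
- ticket.hand_in(): hands the job in; it is judged then, once.
The state is a dict: "t": time; "joints": joint angles; "joint_velocities": joint speeds; "joint_efforts": joint torques, N m; "eef_pos": TCP position; "tool_rot": TCP orientation; "force": force on the tool from outside, world axes, zero at the start; "ft_torque": the same for the moment, N m; "grip_width": finger opening in m; "finger_force": force on a finger pad.
Only numpy, scipy, OpenCV 4.12 (cv2) and the standard library are available. Lean on these libraries where they do the work, as an engineer would, in place of code of your own. Each camera call takes 0.05 s, during which the arm holds its last target. There are 200 camera calls.

## Working session

There is one attempt and no reset: what is moved stays moved. The work goes in short steps, each a Python script; the robot and the scene stay as the last script left them, time stands still between calls to the robot, and variables do not carry over. Pictures are saved under pics/ and viewed, at most 10 in all, crops included, and the job is handed in when it is done.

```bash
mkdir -p pics; ls
python3 - <<'E'
from rig import *
import cv2,numpy as np
for n in("scene","side"):
    c=capture(n); cv2.imwrite(f"pics/{n}0.png",c["pixels"])
    R=np.array(c["R"]);t=np.array(c["t"]);print(n,-R.T@t,R[2],np.array(c["camera_matrix"]).tolist())
print(telemetry.read_state(),arm.finger_overhang)
E
```

```text
pics
scene [0.97820656 0.2842315  1.06515249] [-0.41479173 -0.36504691 -0.8334798 ] [[525.4774674600311, 0.0, 281.47433785838473], [0.0, 525.4774674600311, 208.4877332800177], [0.0, 0.0, 1.0]]
side [-0.16525796  0.57585756  0.84453677] [ 0.52152725 -0.58454548 -0.62154317] [[482.9323108550498, 0.0, 278.24042745362715], [0.0, 482.9323108550498, 208.39259659230635], [0.0, 0.0, 1.0]]
{'t': 0.1, 'joints': array([-1.33215789e+00,  2.17706055e-01,  1.61479218e+00,  7.00184373e-06,
        1.31131005e+00, -1.12167256e-01]), 'joint_velocities': array([-0.00062447, -0.00224563, -0.00330035, -0.00021388, -0.00205286,
        0.00133326]), 'joint_efforts': array([-3.34029864e-04, -3.98072898e+01, -3.04969311e+01, -1.22412143e-04,
        4.18237236e-03,  1.79274485e-05]), 'eef_pos': array([ 0.21465622, -0.58622188,  0.2440722 ]), 'tool_rot': array([-1.10581452e-03,  9.84655873e-01,  1.74503822e-01, -6.66306948e-05]), 'force': array([0.12502275, 0.13114012, 0.61350579]), 'ft_torque': array([-0.01338246, -0.00366855,  0.02064032]), 'finger_force': 0.0, 'grip_width': 0.08523879374018291} 0.014
```

View pics/scene0.png

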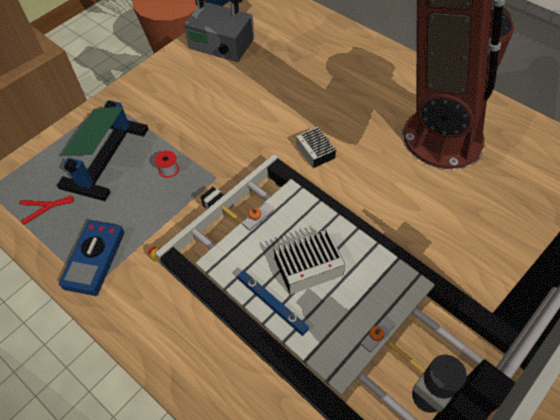

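View pics/side0.png

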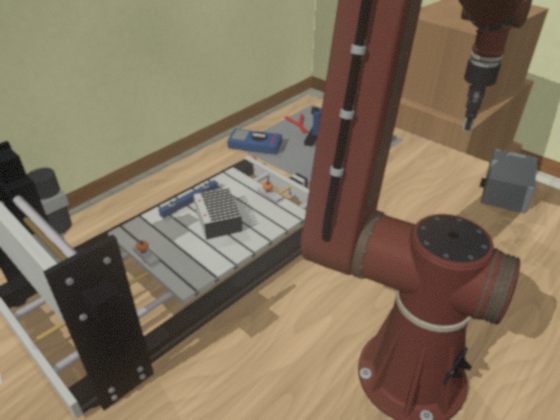

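The scene view shows the heatsink at about (310,258), with its bare back facing lower-right. The fence runs (240,273)–(305,328), the clamps' knobs are at (254,213) and (376,332), and a small decoy is off the bed. I'll take an enlarged crop next.

Run:
```python
import cv2
a=cv2.imread("pics/scene0.png")[195:345,220:400]
cv2.imwrite("pics/crop0.png",cv2.resize(a,None,fx=4,fy=4,interpolation=cv2.INTER_CUBIC))
```

```text
(no output)
```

View pics/crop0.png

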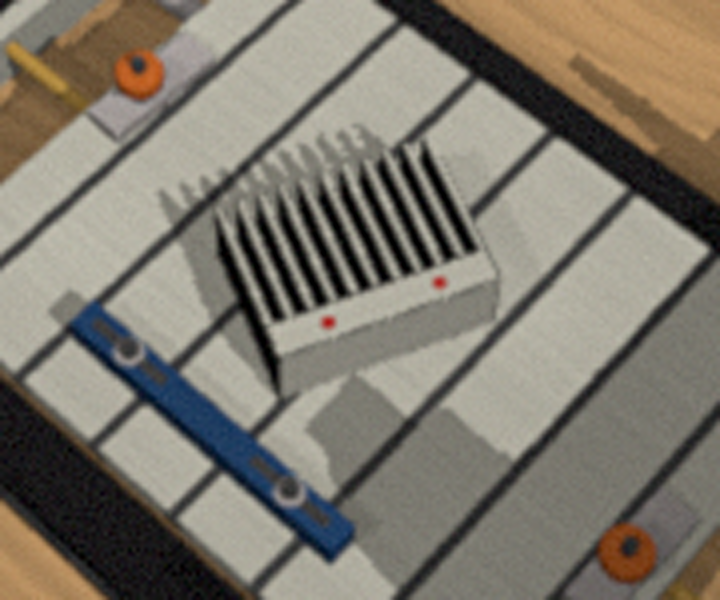

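The crop shows the back's top edge from (283,355) to (497,275), fin tips at (215,215) and (425,145), and red dots at (328,322) and (440,283). The fence's front top edge runs (98,302)–(353,525). I'll cast these points now.

```bash
cat > h.py <<'E'
from rig import *
import cv2,numpy as np
def ray(c,px,z):
    K=np.array(c["camera_matrix"]);R=np.array(c["R"]);t=np.array(c["t"]);o=-R.T@t
    d=R.T@np.linalg.inv(K)@np.array([px[0],px[1],1.]); return (o+d*(z-o[2])/d[2])[:2]
def blobs(m,amin=2):
    n,l,s,ce=cv2.connectedComponentsWithStats(m.astype(np.uint8),connectivity=8)
    return [(ce[i],s[i,4]) for i in range(1,n) if s[i,4]>=amin]
E
python3 - <<'E'
from h import *
np.set_printoptions(precision=4,suppress=True)
c=capture("scene")
P=lambda x,y,z:ray(c,(220+(x+.5)/4-.5,195+(y+.5)/4-.5),z)
for n,p in dict(bR=(283,355,.125),bL=(497,275,.125),tR=(215,215,.125),tL=(425,145,.125),bRb=(280,398,.075),bLb=(495,318,.075),d1=(328,322,.125),d2=(440,283,.125),f0=(98,302,.097),f1=(353,525,.097),fb0=(70,325,.097),fb1=(330,545,.097),ka=(138,72,.115),kb=(628,550,.115)).items(): print(n,P(*p))
for nm in("scene","side"):
    c=capture(nm);b,g,r=[c["pixels"][...,i].astype(int) for i in range(3)]
    m=(r>110)&(g<.5*r)&(b<.5*r); print(nm,[(ce.round(1),a,ray(c,ce,.125)) for ce,a in blobs(m)])
    m=(b>90)&(r<.55*b)&(g<.8*b)
    n,l,s,ce=cv2.connectedComponentsWithStats(m.astype(np.uint8))
    for i in range(1,n):
        if s[i,4]>150: print("blue",ce[i],s[i,4],cv2.minAreaRect(np.argwhere(l==i)[:,::-1].astype(np.float32)))
E
```

```text
bR [ 0.6337 -0.0004]
bL [0.5312 0.0539]
tR [ 0.5956 -0.0771]
tL [ 0.4939 -0.0202]
bRb [ 0.6349 -0.0013]
bLb [0.5284 0.0558]
d1 [0.6057 0.0053]
d2 [0.553  0.0347]
f0 [ 0.6613 -0.1008]
f1 [0.6709 0.0742]
fb0 [ 0.6801 -0.1029]
fb1 [0.6858 0.072 ]
ka [ 0.5513 -0.1704]
kb [0.6036 0.1844]
scene [(array([164.9, 158.8]), np.int32(268), array([ 0.5768, -0.4222])), (array([169.2, 172.6]), np.int32(59), array([ 0.598 , -0.3853])), (array([ 43.7, 206.3]), np.int32(416), array([ 0.8353, -0.5278])), (array([254.4, 216.1]), np.int32(19), array([ 0.562 , -0.1594])), (array([ 90.9, 226.7]), np.int32(12), array([ 0.8024, -0.4072])), (array([101.3, 228.3]), np.int32(10), array([ 0.7909, -0.3871])), (array([111.3, 230.2]), np.int32(12), array([ 0.7805, -0.367 ])), (array([151.1, 249.3]), np.int32(22), array([ 0.7576, -0.2684])), (array([329.5, 265.5]), np.int32(4), array([0.5534, 0.0347])), (array([301.5, 275.5]), np.int32(4), array([0.6065, 0.0056])), (array([375.6, 327.4]), np.int32(5), array([0.6012, 0.1788])), (array([376.2, 334.2]), np.int32(46), array([0.6113, 0.1871]))]
blue [ 92.7624 252.7441] 1153 ((90.10273742675781, 255.27398681640625), (33.352516174316406, 76.38801574707031), 24.443954467773438)
blue [271.654  300.1179] 263 ((271.6219482421875, 300.0036315917969), (46.744972229003906, 7.581295967102051), 40.36453628540039)
side [(array([297.9, 123.1]), np.int32(65), array([ 0.6756, -0.4569]))]
```

```bash
cat >> h.py <<'E'
import itertools
FM=np.array([.666,-.0133]); FY=np.radians(-2.5)   # fence front mid, yaw
def u(a): return np.array([np.cos(a),np.sin(a)])
def pose():
    """heatsink centre and yaw from the two red dots (x_h=36, y_h=+-30, z=.125)"""
    c=capture("scene");p=c["pixels"].astype(float);w=np.clip(p[...,2]-np.maximum(p[...,0],p[...,1])-25,0,None)
    pts=[]
    n,l,s,_=cv2.connectedComponentsWithStats((w>0).astype(np.uint8),connectivity=8)
    for i in range(1,n):
        if 2<=s[i,4]<=30:
            yy,xx=np.nonzero(l==i);k=w[yy,xx]
            q=ray(c,((xx*k).sum()/k.sum(),(yy*k).sum()/k.sum()),.125)
            if .45<q[0]<.72 and abs(q[1])<.14: pts.append(q)
    best=None
    for a,b in itertools.combinations(pts,2):
        d=abs(np.linalg.norm(a-b)-.060)
        if d<.006 and (best is None or d<best[0]): best=(d,a,b)
    if best is None: return None
    _,a,b=best
    L,R_=(a,b) if a[1]>b[1] else (b,a)
    yw=np.arctan2(*(L-R_)[::-1])-np.pi/2
    return (L+R_)/2-.036*u(yw),yw
def quat(phi):
    best=None
    for f in(phi,phi+np.pi,phi-np.pi):
        q=[0,np.cos(f/2),np.sin(f/2),0]
        j=solver.inverse_kinematics([.52,0,.2],q)
        if j is not None and(best is None or abs(j[5])<best[0]): best=(abs(j[5]),q)
    return best[1]
def fence(c,yw):
    """back_left, back_right in the fence frame (mm)"""
    o=[]
    for y in(.06,-.06):
        d=c+.045*u(yw)+y*u(yw+np.pi/2)-FM;o.append((1e3*np.array([d@u(FY),d@u(FY+np.pi/2)])).round(1).tolist())
    return o
def finger(c,yw,face,s,phi,gap):
    """TCP xy so that the finger's outer leading corner is 'gap' before the face point s (gap<0: push)"""
    ex,ey=u(yw),u(yw+np.pi/2)
    if face=="side": pt,n,out=c+s*ex+.060*ey,-ey,ex
    else: pt,n,out=c-.045*ex+s*ey,ex,ey
    t,tl=u(phi),u(phi+np.pi/2)
    cs=[a*.011*t+b*.0145*tl for a in(1,-1) for b in(1,-1)]
    k=max(cs,key=lambda v:v@n+.3*(v@out))
    return pt-n*gap-k
def push(face,s,phi,stop,Z,step=.008,nmax=14,fl=20):
    last=None
    for i in range(nmax):
        p=pose()
        if p is None: print("no pose"); return
        c,yw=p;st=telemetry.read_state()
        print(round(st["t"],1),c.round(4),round(np.degrees(yw),1),fence(c,yw),st["force"].round(1))
        if stop(c,yw): return
        xy=finger(c,yw,face,s,phi,-step)
        if arm.movel([*xy,Z],vel=.04,force_limit=fl): print("force stop",telemetry.read_state()["force"].round(1));return
E
python3 - <<'E'
from h import *
c,yw=pose();print(c,np.degrees(yw),fence(c,yw))
jaws.command_gripper(0.0)
phi=np.radians(-68);q=quat(phi)
xy=finger(c,yw,"side",.040,phi,.012);print(xy)
arm.movep([*xy,.22],q)
print(pose())
print(arm.movel([*xy,.102],vel=.1,force_limit=8))
s=telemetry.read_state();print(s["t"],s["eef_pos"],s["force"],s["joints"],s["grip_width"]);print(pose())
cv2.imwrite("pics/a.png",np.hstack([cv2.resize(capture("scene")["pixels"][150:390,200:440],(400,400)),cv2.resize(capture("wrist")["pixels"],(400,400))]))
E
```

```text
[ 0.56200204 -0.01185855] 61.27515005798995 [[-137.9, 63.8], [-30.3, 10.8]]
[0.50052184 0.06258967]
(array([ 0.56202818, -0.01188843]), np.float64(1.0695463482999181))
False
4.9667 [0.50130312 0.06259426 0.10282333] [ 0.52297423 -0.44278433  0.36865138] [-1.47906213e-02  1.37568236e-01  2.00011020e+00  7.06847049e-06
  1.00218401e+00 -3.98807264e-01] -0.00019569311379061865
(array([ 0.56195623, -0.01177802]), np.float64(1.066746108049255))
```

View pics/a.png

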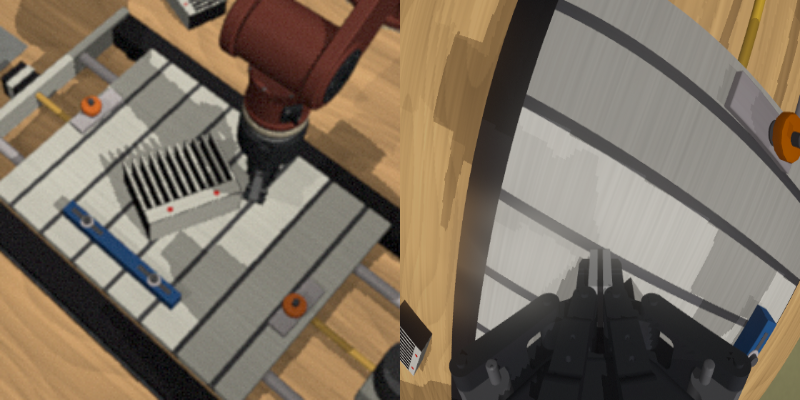

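The finger is down just outside the back-left corner of the left side, and both dots are visible at (170,209) and (217,192) in the left panel. I'll start the first push.

Run:
```python
from h import *
push("side",.038,np.radians(-68),lambda c,y: np.degrees(y)<36 or c[0]>.60,.102,nmax=9)
```

```text
5.2 [ 0.5619 -0.0118] 61.1 [[-137.8, 64.0], [-30.3, 10.6]] [ 0.5 -0.2 -0.6]
5.9 [ 0.5643 -0.0142] 60.0 [[-134.1, 62.2], [-27.6, 6.9]] [-3.5  3.6  3.9]
6.2 [ 0.5664 -0.0168] 59.1 [[-130.8, 60.3], [-25.2, 3.2]] [-4.6  4.   1.5]
6.5 [ 0.5683 -0.0193] 58.0 [[-127.4, 58.5], [-22.9, -0.6]] [-2.4  4.2  2.9]
6.8 [ 0.5703 -0.0217] 56.9 [[-124.0, 56.7], [-20.7, -4.3]] [-3.   4.1  2.8]
7.1 [ 0.572  -0.0242] 55.6 [[-120.6, 54.9], [-18.7, -8.5]] [-1.8  4.1  1.3]
7.4 [ 0.5739 -0.0268] 54.8 [[-117.6, 52.8], [-16.6, -12.0]] [-2.9  4.   1.4]
7.7 [ 0.5758 -0.0293] 53.7 [[-114.3, 50.8], [-14.5, -15.9]] [-2.3  4.1  1.3]
8.0 [ 0.5774 -0.0321] 52.7 [[-111.3, 48.5], [-12.8, -20.0]] [-1.8  4.5  0.7]
```

```bash
cat >> h.py <<'E'
def go(face,s,phi,gap,Z=.102,back=None):
    """back off along 'back' (2-vector), rise, move over the new place, lower beside the heatsink"""
    p=telemetry.read_state()["eef_pos"]
    if back is not None: arm.movel([p[0]+back[0],p[1]+back[1],p[2]],vel=.1);p=p+np.r_[back,0]
    arm.movel([p[0],p[1],.19],vel=.2)
    c,yw=pose();xy=finger(c,yw,face,s,phi,gap)
    arm.movep([*xy,.19],quat(phi))
    if arm.movel([*xy,Z],vel=.12,force_limit=8): print("hit while lowering",telemetry.read_state()["eef_pos"])
E
python3 - <<'E'
from h import *
c,yw=pose()
go("tips",.052,0.,.012,back=.02*u(yw+np.pi/2))
push("tips",.052,0.,lambda c,y: np.degrees(y)<30 or c[1]>.02,.102,step=.012,nmax=10)
E
```

```text
11.7 [ 0.5792 -0.0348] 51.8 [[-108.2, 46.3], [-10.8, -23.8]] [0.8 0.1 0.4]
12.5 [ 0.5811 -0.0323] 48.4 [[-102.2, 50.1], [-9.1, -25.7]] [-4.7 -2.8  3.9]
12.9 [ 0.5837 -0.0298] 44.9 [[-95.2, 53.6], [-6.9, -27.6]] [-4.8 -3.   5.1]
13.3 [ 0.5868 -0.0275] 41.7 [[-88.1, 56.8], [-4.5, -29.3]] [-5.5 -2.5  4.1]
13.6 [ 0.5898 -0.025 ] 38.1 [[-80.5, 59.8], [-2.4, -31.3]] [-5.2 -1.9  3.9]
14.0 [ 0.5925 -0.0226] 34.2 [[-72.8, 62.5], [-1.1, -33.6]] [-3.5  0.7 -0.1]
14.4 [ 0.5949 -0.02  ] 31.1 [[-66.4, 65.0], [-0.1, -34.9]] [-6.9 -0.8  2.6]
14.8 [ 0.5963 -0.0173] 28.6 [[-61.9, 67.5], [0.1, -35.2]] [-9.8 -0.9  6.3]
```

Run:
```python
from h import *
push("tips",.052,0.,lambda c,y: np.degrees(y)<5 or fence(c,y)[0][1]>88,.102,step=.012,nmax=12,fl=25)
```

```text
14.8 [ 0.5963 -0.0173] 28.6 [[-61.9, 67.5], [0.1, -35.2]] [-10.9  -0.4   6.6]
15.2 [ 0.5976 -0.0148] 25.9 [[-57.2, 69.7], [-0.1, -35.8]] [-10.2  -0.1   6.4]
15.5 [ 0.5995 -0.0125] 23.2 [[-52.0, 71.5], [0.0, -36.6]] [-9.1  1.   5.8]
15.9 [ 0.6013 -0.0105] 20.5 [[-46.8, 72.8], [0.1, -37.7]] [-9.6  1.3  5. ]
16.2 [ 0.6032 -0.0083] 17.7 [[-41.4, 74.1], [-0.0, -38.6]] [-10.8   1.2   7.1]
16.6 [ 0.6055 -0.0064] 14.7 [[-35.5, 74.9], [-0.0, -39.7]] [-13.    1.1   8.7]
16.9 [ 0.6081 -0.0046] 11.2 [[-28.7, 75.1], [-0.2, -41.4]] [-15.    4.2   8.5]
17.3 [ 0.6117 -0.0034] 7.4 [[-20.7, 74.4], [-0.0, -43.8]] [-12.4   4.6   7.9]
17.7 [ 0.616  -0.0029] 2.5 [[-10.9, 72.0], [-0.3, -47.6]] [-11.8   6.5   6.4]
```

Run:
```python
from h import *
push("tips",.050,0.,lambda c,y: False,.102,step=.012,nmax=6,fl=18)
c,yw=pose()
go("tips",.0145,FY,.012,back=-.02*u(yw))
p=telemetry.read_state()["eef_pos"];d=.04*u(FY)
print(arm.movel([p[0]+d[0],p[1]+d[1],.102],vel=.03,force_limit=25));arm.dwell(.3)
s=telemetry.read_state();print(s["t"],s["eef_pos"],s["force"]);c,yw=pose();print(c,np.degrees(yw),fence(c,yw))
d=-.03*u(FY);p=s["eef_pos"];arm.movel([p[0]+d[0],p[1]+d[1],.102],vel=.1);arm.movel([p[0]+d[0]*3,p[1]+d[1],.25],vel=.2)
print(np.degrees(pose()[1]),fence(*pose()),telemetry.read_state()["t"])
a=cv2.resize(capture("scene")["pixels"][195:345,220:400],None,fx=4,fy=4,interpolation=cv2.INTER_CUBIC)
cv2.imwrite("pics/b.png",a)
```

```text
17.7 [ 0.616  -0.0028] 2.5 [[-10.8, 72.0], [-0.4, -47.5]] [-10.4   6.8   5.8]
18.1 [ 0.6213 -0.0033] -2.8 [[0.2, 67.8], [-0.4, -52.2]] [-10.5   6.    5.4]
force stop [-0.5 -0.   2.8]
True
21.55 [ 5.62670292e-01 -2.36902294e-04  1.00348348e-01] [ 0.23703924 -0.07531994  0.45604898]
[ 0.62125483 -0.00327499] -2.7968798711743377 [[0.2, 67.8], [-0.5, -52.2]]
-2.7584833803181086 [[0.2, 67.8], [-0.5, -52.2]] 23.1
```

View pics/b.png

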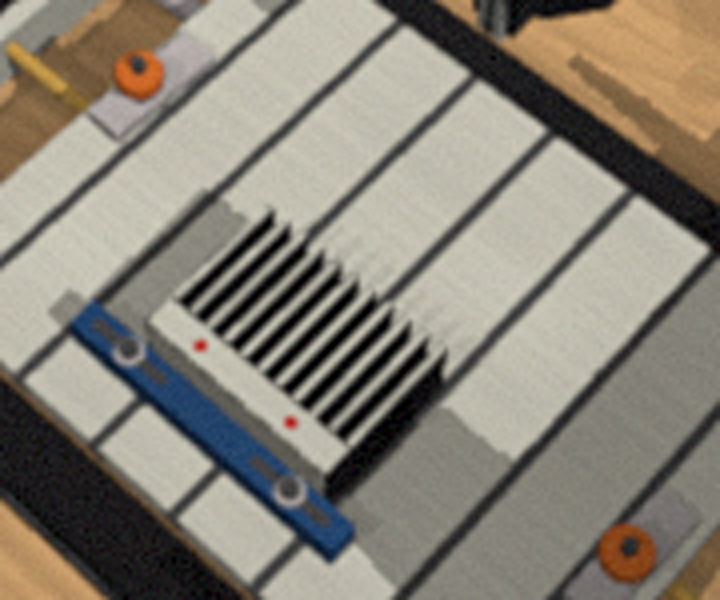

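The heatsink's back lies along the fence between the bar's ends, with dots at (200,345) and (291,422). The clamps look unmoved and the hand is clear. Both fence pushes stopped on rising force, so it is flush.

```bash
python3 -c "
from rig import *
print(ticket.hand_in())"
```

```text
the job is handed in; nothing more can be done
None
```

I handed the job in, but no verdict came back: by the camera the heatsink's flat back is within about 0.5 mm of the blue fence, its ends at about +68 and -52 mm on the ±90 mm bar, the clamps look unmoved, I took no closing look at the solder reel, and the hand is clear.

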